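# Load thread spools into a gravity-feed dispenser, started spools first

## Robot

A 7-joint arm with a two-finger parallel gripper is mounted at the origin on a cart in front of the work surface, level with it; the furniture and walls round the work are solid. World frame = base frame: x ahead of the robot, y to its left, z up, the work surface at z = 0. Lengths are in m, angles in rad, forces in N, time in s.
With the tool pointing down it reaches from about 0.4 to 0.875 m from the base axis. Payload 6.5 kg.
Tool frame: the origin (TCP) lies on the centre line of the jaws, within the pads' length; the fingertips stand 8 mm ahead of it and the grasp point (between the pads) lies 11 mm behind it; z points along the fingers, y is the line along which they close (so a half turn about z gives the same grasp; the last joint's range is limited). The gripper opens to 85 mm and grips with 20 to 120 N. Pads are 22 mm wide; open, the fingers measure 114 mm over their backs; the gripper's body (76 mm by 85 mm) begins 54 mm behind the grasp point. The pads swing forward as they close: fully open they stand 13 mm farther back than shut.
Start: joints at [-1.397, 0.536, -0.004, 1.538, 0.003, 1.067, -0.071], TCP at [0.154, 0.631, 0.203] pointing down, gripper open.
Joint ranges: [-2.7, 2.7], [-0.37, 2.16], [-1.27, 1.26], [0.24, 2.4], [-1.31, 4.45], [0.19, 1.91], [-2.76, 2.76]. Speed limits (rad/s): [2.39, 2.39, 3.14, 3.14, 3.14, 3.14, 3.14].

## Interface

Orientations are given as a unit quaternion [x, y, z, w].
In Python, from rig import monitor, imaging, ctrl gives the robot as it stands.
- The arm moves only by the tool send_rows, never from a script. Its argument "steps" is a list of rows, each a list of 6 numbers: the shift along the tool's x, y, z in cm, then the turn, a rotation vector about the tool's x, y, z in units of 6 degrees (1.0 is 6 degrees). In form: [[x, y, z, ax, ay, az], ...]. A call has 1 to 20 rows; each row shifts and turns the commanded pose from where the row before left it, along the tool's axes as they then stand; what a row does not reach is not made up. A row lasts 1/10 s, in which the tool goes at most 50 mm and 8.59 degrees, less where a joint would pass 70% of its speed; a pose out of reach is approached as far as the arm can. A call with a gripper value outside its range is refused whole. "grip" is the closure, from -1 (fully open) to 1 (shut), so that 0 is half open, set as the call begins (left out, the last holds). The fingers move at their own pace and stop on an object; "newtons" is the grip in N (left out, the last holds). Time passes only in rows, so rows that do not move let the fingers close. It gives the time, the measured TCP pose, the force, the opening and the grip force at its end, in the units of the state.
- monitor.sense(): the state, without advancing time (a new reading comes with each control period).
- imaging.read_camera(name): name is "scene" or "top" or "wrist"; returns (picture, depth): 420x560x3 uint8, red, green, blue; 420x560 float32, m along the optical axis (not along the pixel's ray), 0 where there is no reading.
- imaging.camera_info(name): a dict with "mtx" (3x3 intrinsics, pixels), "eye" and "rotation" of the camera in the world. Camera axes: x right, y down, z forward; pixel columns grow to the right and rows downward; lengths in m; the calibration is good to about 2 mm. A picture is of the moment at which its call begins: read the wrist's pose just before it. camera_info takes no time and is no camera call; for the wrist camera it gives the pose at the moment of the call.
- ctrl.close_job(): hands the job in; it is judged then, once.
The state is a dict: "time": time; "joint_pos": joint angles; "qd": joint speeds; "effort": joint torques, N m; "position": TCP position; "eef_rot": TCP orientation; "force": force on the tool from outside, world axes, zero at the start; "torque": the same for the moment, N m; "gripper_width": finger opening in m; "grip_force": force on a finger pad.
Only numpy, scipy, OpenCV 4.12 (cv2) and the standard library are available. Lean on these libraries where they do the work, as an engineer would, in place of code of your own. Each camera call takes 0.05 s, during which the arm holds its last target. There are 200 camera calls.

## Task

Three thread spools stand upright on the table. Load them one by one through the open hopper at the upper end of the wooden gravity-feed dispenser so that they will come out in this order: the nearly empty spool first, then the half-used one, then the full one. Lay each one gently on its side in the hopper, without dropping it or pressing it hard onto the wood, so that it rolls down under the clear cover to the foot or to the spool before it, and leave the glass dish and the white jar where they are.

Things in the scene. Friction and masses are not known exactly. Their poses are not given: they have to be found in the camera images.
- dispenser: Fixed dispenser of pale waxed wood with slippery sides on a 120 x 290 mm base; origin: centre of the base's underside, z up. A straight chute runs along its y axis, sloping down towards +y at 14 deg (0.244 rad): floor at z = 30 mm at the stop (y = 140 mm), 102 mm at the upper end (y = -147 mm). The channel is 84 mm wide; spools lie in it crosswise, axis along the dispenser's x, and roll.
- foot (a point): Point on the chute floor's centre line where it meets the 22 mm high stop at its lower end. The lowest 155 mm of the slope have upright side walls and a clear cover 58 mm above the floor. Loaded spools rest with their centres about 25, 76 and 127 mm up the slope from here (up to 15 mm lower where flanges interlock).
- hopper (a point): Point on the chute floor's surface, on its centre line, in the middle of the hopper, 222 mm up the slope from the stop. The hopper is the upper 138 mm of the slope: open above, closed at the uphill end (296 mm up the slope) by a board only 22 mm high, with side boards that rise at 60 deg to the floor from the edges of its 84 mm wide floor, up to 40 mm above the floor.
- spool_empty: Nearly empty thread spool: white flanges 51 mm in diameter and 6 mm thick on a thin core, 60 mm long over all, only a thin blue winding 20 mm in diameter; about 60 g. Origin: centre of the flange it stands on; z: its axis, up at the start. It tips onto its side by itself when leaned more than 40 deg.
- spool_half: Half-used thread spool: the same flanges and length (51 x 60 mm), blue winding 34 mm in diameter. Origin and axes as above.
- spool_full: Full thread spool: the same outer size (51 x 60 mm), blue thread wound nearly out to the rims of the flanges. Origin and axes as above.
- empty_mid (a point): Centre of the nearly empty spool, on its axis, 30 mm from either end.
- half_mid (a point): Centre of the half-used spool, on its axis.
- full_mid (a point): Centre of the full spool, on its axis.
- glass_dish: Bystander: octagonal glass dish, 67 x 67 x 18 mm; origin: centre of its underside.
- cream_jar: Bystander: low white jar, 52 mm across, 24 mm high; origin: centre of its underside.
Mind the look-alikes: they are no part of the job. What is shaped like the spool_empty but turquoise is not meant. What is shaped like the spool_half but turquoise is not meant.

How it is judged:
By the outcome, as a careful person would: the job done as asked, in the order asked, and still so for the second after the job is handed in, with the robot touching nothing.
It also fails if it takes over 72 s, if anything falls off the work surface, if the arm or the gripper's body presses on something with over 40 N, if the wrist force passes 120 N, or if a joint passes its speed limit or range.

## Working session

There is one attempt and no reset: what is moved stays moved. The work goes in short steps, Python scripts to look and compute and a tool call to move; the robot and the scene stay as the last step left them, time stands still between calls to the robot, and variables do not carry over. Pictures are saved under pics/ and viewed, at most 10 in all, crops included, and the job is handed in when it is done.

Besides the shell and the picture viewer there is one more tool, called after "Request:" as name(argument=value, ...), one argument or row to a line, values as JSON. send_rows: Moves the arm, as the interface text tells. Its arguments: {"type":"object","properties":{"steps":{"type":"array","items":{"type":"array","items":{"type":"number"}}},"grip":{"type":"number"},"newtons":{"type":"number"}},"required":["steps"]}

```bash
mkdir -p pics; ls; python3 - <<'E'
from rig import monitor, imaging
import cv2,numpy as np
s=monitor.sense();print(s)
for n in ["scene","top"]:
    p,d=imaging.read_camera(n); cv2.imwrite(f"pics/{n}0.png",p[:,:,::-1]); np.savez(f"{n}0.npz",p=p,d=d,**{k:np.array(v) for k,v in imaging.camera_info(n).items()})
    print(n,imaging.camera_info(n))
E
```

```text
pics
{'time': 0.0, 'joint_pos': array([-1.3972242 ,  0.53718052, -0.00440423,  1.53886795,  0.00263188,
        1.06728971, -0.07120399]), 'qd': array([-2.67532946e-04, -8.55620486e-04,  4.66844863e-04,  5.44147098e-04,
        9.49841284e-04, -8.94461342e-05,  6.23540579e-04]), 'effort': array([-6.18906361e-04, -5.83406603e+01,  1.04833122e+00, -2.59106988e+01,
        1.23760346e-02,  9.35002521e-03,  3.45896683e-05]), 'position': array([0.1542543 , 0.63073477, 0.20190618]), 'eef_rot': array([ 1.19572347e-01,  9.92825109e-01, -8.70103263e-04, -1.76755965e-05]), 'force': array([ 0.38619073, -0.39104062,  0.19070926]), 'torque': array([0.00089657, 0.00345435, 0.02126021]), 'grip_force': 0.0, 'gripper_width': 0.08535759891131658}
scene {'mtx': array([[490.83718342,   0.        , 272.99607228],
       [  0.        , 490.83718342, 205.91413083],
       [  0.        ,   0.        ,   1.        ]]), 'eye': array([ 0.04170613, -0.73067055,  0.83478403]), 'rotation': array([ 0.87129569, -0.27515452,  0.12981074, -0.3850753 ])}
top {'mtx': array([[471.06189603,   0.        , 287.32190813],
       [  0.        , 471.06189603, 213.41392802],
       [  0.        ,   0.        ,   1.        ]]), 'eye': array([ 0.34937204, -0.06335591,  1.27922227]), 'rotation': array([ 0.70602653, -0.70449996,  0.04554746, -0.05596228])}
```

View pics/scene0.png

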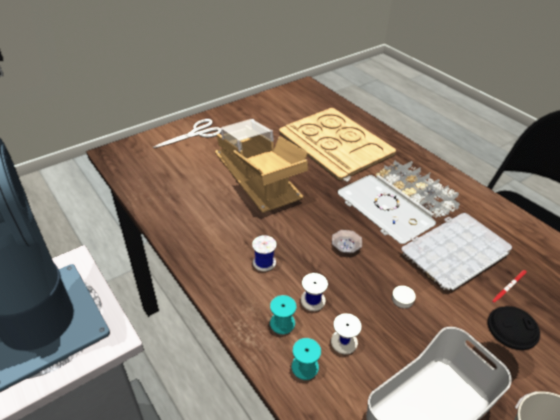

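View pics/top0.png

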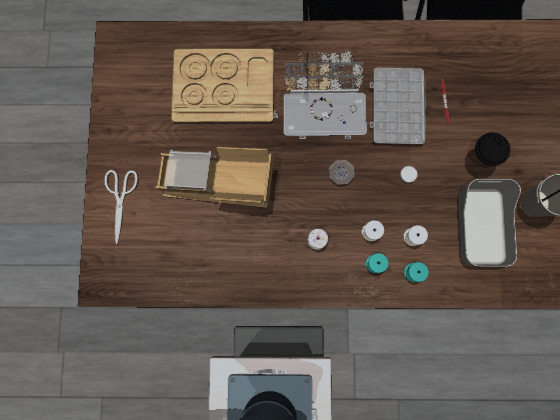

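The scene view shows three blue spools: (264,253) looks full, (314,292) half-used and (346,333) nearly empty. The turquoise look-alikes are at (283,315) and (306,358), and the dispenser is at about (260,165) with its hopper towards -y. I'll confirm with an enlarged crop and measure the positions.

```bash
cat > h.py <<'E'
import numpy as np,cv2
from scipy.spatial.transform import Rotation as R
def load(n):
    z=np.load(n); return z['p'],z['d'],z['mtx'],z['eye'],R.from_quat(z['rotation']).as_matrix()
def cloud(d,K,e,Rm):
    v,u=np.mgrid[:d.shape[0],:d.shape[1]]
    c=np.stack([(u-K[0,2])/K[0,0],(v-K[1,2])/K[1,1],np.ones_like(d)],-1)*d[...,None]
    return c@Rm.T+e
def ray(u,v,z,K,e,Rm):
    r=Rm@np.array([(u-K[0,2])/K[0,0],(v-K[1,2])/K[1,1],1]); return e+r*(z-e[2])/r[2]
def proj(P,K,e,Rm):
    c=(np.asarray(P)-e)@Rm; return c[...,:2]/c[...,2:]*[K[0,0],K[1,1]]+K[:2,2]
E
python3 - <<'E'
from h import *
p,d,K,e,Rm=load('scene0.npz')
cv2.imwrite('pics/crop.png',cv2.resize(p[225:385,225:385,::-1],(580,580),interpolation=cv2.INTER_CUBIC))
p,d,K,e,Rm=load('top0.npz'); X=cloud(d,K,e,Rm)
print('base',proj([0,0,0],K,e,Rm), 'table z',np.round(X[[250,100,280],[140,130,450],2],4))
for n,(u,v) in dict(full=(318,239),half=(374,231),empty=(416,235),t1=(377,263),t2=(417,272),dish=(342,172),jar=(409,174)).items():
    w=X[v-22:v+23,u-22:u+23].reshape(-1,3); w0=w
    zt=np.percentile(w[:,2],98); 
    w=w[w[:,2]>0.75*zt]; lo,hi=w.min(0),w.max(0)
    print(n,'z98',zt.round(4),'mid',((lo+hi)/2).round(4)[:2],'ext',(hi-lo).round(3)[:2],len(w))
# dispenser
m=(X[...,2]>0.015)&(X[...,2]<.2); sub=np.zeros_like(m); sub[140:215,150:285]=1; m&=sub
mm=cv2.morphologyEx(m.astype(np.uint8),cv2.MORPH_OPEN,np.ones((3,3)))
W=X[mm>0]; print(len(W),W.min(0),W.max(0)); r=cv2.minAreaRect((W[:,:2]*1000).astype(np.float32)); print(r)
for c in range(155,280,8): print(c,[ (X[v,c]*1000).round().astype(int).tolist() for v in (152,165,177,190,203)])
E
```

```text
base [269.56200757 418.157583  ] table z [ 0.0017 -0.0036  0.0011]
full z98 0.0633 mid [ 0.4173 -0.1058] ext [0.136 0.085] 297
half z98 0.0625 mid [ 0.4292 -0.1787] ext [0.16  0.231] 309
empty z98 0.0625 mid [ 0.4228 -0.2359] ext [0.147 0.345] 315
t1 z98 0.0623 mid [ 0.3863 -0.1837] ext [0.074 0.241] 312
t2 z98 0.0627 mid [ 0.3749 -0.2349] ext [0.051 0.343] 322
dish z98 0.0193 mid [ 0.5152 -0.145 ] ext [0.332 0.163] 153
jar z98 0.0187 mid [ 0.5067 -0.2296] ext [0.315 0.332] 168
5228 [ 0.54234563 -0.00871876  0.0264565 ] [0.69179896 0.30323955 0.14198329]
((625.145751953125, 147.833740234375), (306.1884765625, 138.2344970703125), 83.86935424804688)
155 [[709, 329, -2], [672, 328, -4], [636, 325, 1], [601, 325, -4], [563, 322, 0]]
163 [[709, 306, -3], [660, 291, 44], [628, 291, 39], [593, 291, 35], [563, 300, -2]]
171 [[680, 256, 100], [646, 254, 100], [614, 253, 101], [591, 266, 47], [563, 278, -2]]
179 [[679, 234, 103], [645, 233, 104], [613, 231, 106], [588, 241, 62], [564, 256, -5]]
187 [[678, 212, 109], [642, 210, 115], [611, 209, 115], [585, 216, 77], [564, 234, -3]]
195 [[675, 1
[... 196 characters left out ...]
7], [623, 157, 61], [582, 151, 91], [563, 166, 2]]
219 [[682, 133, 92], [654, 136, 68], [622, 135, 66], [587, 135, 66], [564, 145, -2]]
227 [[680, 111, 101], [652, 114, 74], [620, 113, 75], [586, 113, 69], [562, 122, 5]]
235 [[677, 89, 111], [652, 92, 77], [619, 92, 77], [584, 91, 79], [562, 99, 10]]
243 [[677, 68, 111], [650, 71, 83], [617, 70, 85], [583, 69, 86], [562, 78, 5]]
251 [[675, 47, 118], [649, 49, 88], [616, 48, 92], [582, 48, 92], [562, 55, 10]]
259 [[672, 26, 128], [647, 28, 96], [615, 27, 98], [581, 27, 97], [563, 34, 4]]
267 [[671, 5, 131], [646, 7, 99], [608, 5, 126], [576, 5, 124], [562, 11, 8]]
275 [[706, -9, 7], [670, -10, 3], [637, -10, -2], [600, -10, 0], [563, -10, 1]]
```

View pics/crop.png

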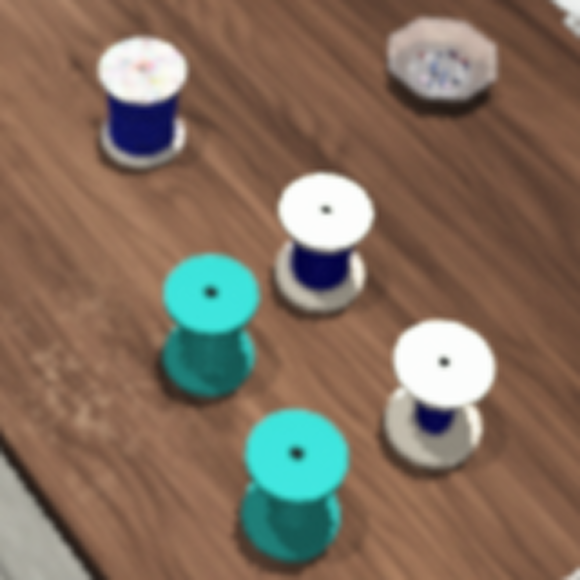

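The crop confirms it: blue on white, thin winding at (346,333) is the empty spool, (314,292) is half and (264,253) is full. Both turquoise ones are decoys. Next I'll refine the positions and the dispenser frame.

```bash
python3 - <<'E'
from h import *
for cam,pts in (('top',dict(full=(318,239),half=(374,231),empty=(416,235),t1=(377,263),t2=(417,272))),('scene',dict(full=(264,245),half=(315,284),empty=(347,326)))):
    p,d,K,e,Rm=load(cam+'0.npz'); X=cloud(d,K,e,Rm)
    m=((X[...,2]>0.053)&(X[...,2]<.07)).astype(np.uint8)
    m=cv2.morphologyEx(m,cv2.MORPH_OPEN,np.ones((3,3)))
    nl,L,st,ct=cv2.connectedComponentsWithStats(m)
    for n,(u,v) in pts.items():
        l=L[v,u]; 
        w=X[L==l]; print(cam,n,l,st[l].tolist(),ct[l].round(1),'ray',ray(*ct[l],.06,K,e,Rm).round(4), 'zmed',np.median(w[:,2]).round(4))
p,d,K,e,Rm=load('top0.npz'); X=cloud(d,K,e,Rm)
for u in range(218,268,6):
    c=X[140:215,u]; c=c[(c[:,2]>.03)]; y=np.median(c[:,1]); fl=c[abs(c[:,0]-c[:,0].mean())<.03]
    # rims: extreme points
    zf=np.median(fl[:,2]); w=c[c[:,2]>zf+.025]
    print(u,'y',y.round(4),'floor z',zf.round(4),'rims',w[:,0].min().round(4),w[:,0].max().round(4),'mid',((w[:,0].min()+w[:,0].max())/2).round(4))
g=cv2.cvtColor(p[145:215,150:280],cv2.COLOR_RGB2BGR)
a=cv2.resize(g,None,fx=6,fy=6,interpolation=cv2.INTER_CUBIC); cv2.imwrite('pics/disp.png',a)
# rows across hopper end
for v in (165,177,190): print([(X[v,u]*1000).round().astype(int).tolist() for u in range(260,275,2)])
for v in (165,177,190): print([(X[v,u]*1000).round().astype(int).tolist() for u in range(203,217,2)])
E
```

```text
top full 0 [0, 0, 560, 420, 233242] [278.8 209.3] ray [ 0.5366 -0.0228  0.06  ] zmed -0.0019
top half 9 [365, 221, 19, 19, 293] [374.  229.6] ray [ 0.4835 -0.2703  0.06  ] zmed 0.0599
top empty 10 [408, 225, 20, 20, 307] [417.7 234.6] ray [ 0.4707 -0.3826  0.06  ] zmed 0.0599
top t1 13 [369, 253, 19, 20, 305] [378.1 262.5] ray [ 0.3985 -0.2788  0.06  ] zmed 0.0597
top t2 14 [409, 262, 20, 20, 309] [418.3 271.5] ray [ 0.376  -0.3807  0.06  ] zmed 0.0595
scene full 6 [252, 236, 23, 17, 318] [263.3 243.8] ray [ 0.46   -0.1252  0.06  ] zmed 0.0608
scene half 7 [302, 273, 25, 21, 409] [314.1 283.1] ray [ 0.4824 -0.2725  0.06  ] zmed 0.0605
scene empty 10 [333, 314, 27, 24, 510] [346.3 325.1] ray [ 0.4691 -0.3844  0.06  ] zmed 0.0606
218 y 0.1373 floor z 0.0673 rims 0.5549 0.6909 mid 0.6229
224 y 0.1206 floor z 0.0715 rims 0.3494 0.6903 mid 0.5198
230 y 0.1045 floor z 0.0757 rims 0.5513 0.689 mid 0.6201
236 y 0.0882 floor z 0.0801 rims 0.3494 0.6855 mid 0.5175
242 y 0.0723 floor z 0.0834 rims 0.5473 0.6839 mid 0.6156
248 y 0.0562 floor z 0.0882 rims 0.5466 0.6835 mid 0.6151
254 y 0.0403 fl
[... 169 characters left out ...]
94], [647, 20, 93], [646, 15, 98], [645, 9, 101], [641, 3, 120], [640, -2, 121], [644, -6, 105], [672, -6, -4]]
[[615, 25, 96], [615, 20, 96], [615, 15, 94], [614, 9, 100], [609, 3, 123], [612, -1, 108], [637, -1, -1], [637, -7, -3]]
[[581, 24, 97], [580, 19, 99], [581, 14, 98], [576, 7, 123], [578, 3, 114], [599, 4, 5], [600, -2, -1], [599, -7, 3]]
[[640, 167, 124], [640, 162, 123], [640, 157, 123], [640, 152, 123], [654, 157, 67], [655, 152, 64], [655, 147, 63]]
[[609, 166, 125], [609, 161, 124], [609, 156, 124], [623, 163, 59], [623, 157, 61], [622, 151, 65], [622, 146, 65]]
[[582, 172, 92], [575, 160, 128], [577, 157, 116], [580, 154, 103], [582, 151, 91], [586, 149, 72], [586, 145, 69]]
```

View pics/disp.png

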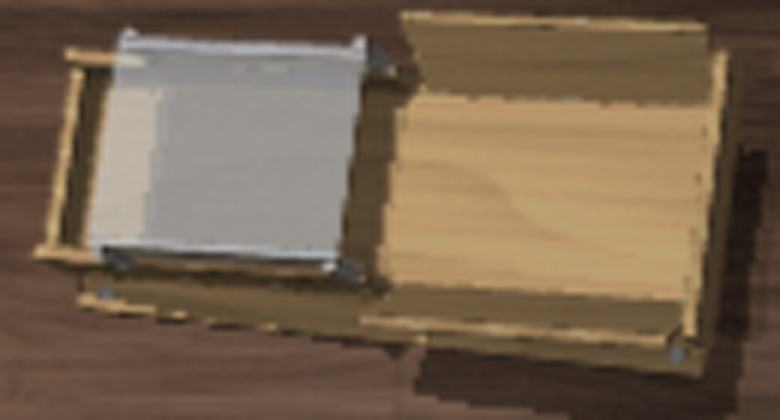

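```bash
cat >> h.py <<'E'
from rig import monitor, imaging
from scipy.spatial.transform import Slerp
B=np.radians(55)
Z=np.array([0,0,1.])
UD=np.array([.994,-.108,0]); UD/=np.linalg.norm(UD)
def pick(psi):
    a=np.radians(psi); h=np.array([np.cos(a),np.sin(a),0]); z=np.sin(B)*h-np.cos(B)*Z; y=np.cross(Z,h)
    return np.stack([np.cross(y,z),y,z],1)
def place():
    z=-np.cos(B)*UD-np.sin(B)*Z; y=np.cross(Z,UD)
    return np.stack([np.cross(y,z),y,z],1)
def tcp(G,Rt): return np.asarray(G)+.011*Rt[:,2]
def cur():
    s=monitor.sense(); return np.array(s['position']),R.from_quat(s['eef_rot']).as_matrix()
def rows(wps,vmax=.04,wmax=7.,start=None):
    """wps: (tcp position, R) list -> prints rows"""
    p,r=start if start else cur(); out=[]
    for q,t in wps:
        ang=np.degrees(R.from_matrix(r.T@t).magnitude()); n=max(1,int(np.ceil(max(np.linalg.norm(q-p)/vmax,ang/wmax))))
        P=p;Q=r; sl=Slerp([0,1],R.from_matrix([r,t])); 
        for k in range(1,n+1):
            P2=p+(q-p)*k/n; Q2=sl(k/n).as_matrix()
            out.append(np.r_[Q.T@(P2-P)*100,R.from_matrix(Q.T@Q2).as_rotvec()/np.radians(6)].round(2).tolist()); P,Q=P2,Q2
        p,r=q,t
    out=(np.array(out)+0.).tolist()
    for i in range(0,len(out),20): print(len(out[i:i+20]),out[i:i+20])
E
python3 - <<'E'
from h import *
p,r=cur(); c=imaging.camera_info('wrist'); print('wrist cam in tool',(r.T@(np.array(c['eye'])-p)).round(3))
Rp=pick(-110)
rows([(np.array([.43,.40,.26]),r),(tcp([.470,-.3835,.17],Rp),Rp)],vmax=.045)
E
```

```text
wrist cam in tool [ 0.067 -0.001 -0.172]
20 [[-3.59, -1.76, -0.64, 0.0, 0.0, 0.0], [-3.59, -1.76, -0.64, 0.0, 0.0, 0.0], [-3.59, -1.76, -0.64, 0.0, 0.0, 0.0], [-3.59, -1.76, -0.64, 0.0, 0.0, 0.0], [-3.59, -1.76, -0.64, 0.0, 0.0, 0.0], [-3.59, -1.76, -0.64, 0.0, 0.0, 0.0], [-3.59, -1.76, -0.64, 0.0, 0.0, 0.0], [-3.59, -1.76, -0.64, 0.0, 0.0, 0.0], [-3.59, -1.76, -0.64, 0.0, 0.0, 0.0], [-1.24, -4.22, 0.54, 0.42, -0.38, 0.82], [-1.57, -4.07, 0.78, 0.42, -0.38, 0.82], [-1.88, -3.89, 1.03, 0.42, -0.38, 0.82], [-2.15, -3.66, 1.28, 0.42, -0.38, 0.82], [-2.4, -3.41, 1.52, 0.42, -0.38, 0.82], [-2.61, -3.12, 1.77, 0.42, -0.38, 0.82], [-2.79, -2.81, 2.01, 0.42, -0.38, 0.82], [-2.93, -2.47, 2.24, 0.42, -0.38, 0.82], [-3.03, -2.11, 2.46, 0.42, -0.38, 0.82], [-3.1, -1.73, 2.67, 0.42, -0.38, 0.82], [-3.12, -1.34, 2.86, 0.42, -0.38, 0.82]]
7 [[-3.1, -0.95, 3.03, 0.42, -0.38, 0.82], [-3.04, -0.55, 3.19, 0.42, -0.38, 0.82], [-2.94, -0.15, 3.32, 0.42, -0.38, 0.82], [-2.8, 0.25, 3.43, 0.42, -0.38, 0.82], [-2.62, 0.63, 3.52, 0.42, -0.38, 0.82], [-2.41, 1.01, 3.58, 0.42, -0.38, 0.82], [-2.17, 1.36, 3.62, 0.42, -0.38, 0.82]]
```

Request:
send_rows(
  steps=[
    [-3.6, -1.76, -0.64, 0, 0, 0],
    [-3.6, -1.76, -0.64, 0, 0, 0],
    [-3.6, -1.76, -0.64, 0, 0, 0],
    [-3.6, -1.76, -0.64, 0, 0, 0],
    [-3.6, -1.76, -0.64, 0, 0, 0],
    [-3.6, -1.76, -0.64, 0, 0, 0],
    [-3.6, -1.76, -0.64, 0, 0, 0],
    [-3.6, -1.76, -0.64, 0, 0, 0],
    [-3.6, -1.76, -0.64, 0, 0, 0],
    [-1.24, -4.22, 0.54, 0.42, -0.38, 0.82],
    [-1.57, -4.07, 0.78, 0.42, -0.38, 0.82],
    [-1.88, -3.89, 1.03, 0.42, -0.38, 0.82],
    [-2.15, -3.66, 1.28, 0.42, -0.38, 0.82],
    [-2.4, -3.41, 1.52, 0.42, -0.38, 0.82],
    [-2.61, -3.12, 1.77, 0.42, -0.38, 0.82],
    [-2.79, -2.81, 2.01, 0.42, -0.38, 0.82],
    [-2.93, -2.47, 2.24, 0.42, -0.38, 0.82],
    [-3.03, -2.11, 2.46, 0.42, -0.38, 0.82],
    [-3.1, -1.73, 2.67, 0.42, -0.38, 0.82],
    [-3.12, -1.34, 2.86, 0.42, -0.38, 0.82],
  ],
  grip=-0.5,
  newtons=50,
)

```text
time: 2.1
position: [0.4528, -0.0847, 0.1997]
eef_rot: [0.545, 0.779, -0.252, 0.179]
force: [1.0, -0.7, -0.1]
gripper_width: 0.0641
grip_force: 0.0
```

```bash
python3 - <<'E'
from h import *
Rp=pick(-110); print(monitor.sense()['joint_pos'].round(2))
rows([(tcp([.470,-.3835,.17],Rp),Rp)],vmax=.045)
E
```

```text
[-0.82  0.38  0.54  2.09  0.5   0.98 -0.28]
7 [[-3.12, -0.93, 3.0, 0.42, -0.39, 0.8], [-3.05, -0.53, 3.16, 0.42, -0.39, 0.8], [-2.95, -0.14, 3.29, 0.42, -0.39, 0.8], [-2.81, 0.25, 3.41, 0.42, -0.39, 0.8], [-2.64, 0.64, 3.5, 0.42, -0.39, 0.8], [-2.42, 1.01, 3.56, 0.42, -0.39, 0.8], [-2.18, 1.36, 3.6, 0.42, -0.39, 0.8]]
```

Request:
send_rows(
  steps=[
    [-3.12, -0.93, 3.0, 0.42, -0.39, 0.8],
    [-3.05, -0.53, 3.16, 0.42, -0.39, 0.8],
    [-2.95, -0.14, 3.29, 0.42, -0.39, 0.8],
    [-2.81, 0.25, 3.41, 0.42, -0.39, 0.8],
    [-2.64, 0.64, 3.5, 0.42, -0.39, 0.8],
    [-2.42, 1.01, 3.56, 0.42, -0.39, 0.8],
    [-2.18, 1.36, 3.6, 0.42, -0.39, 0.8],
    [0, 0, 0, 0, 0, 0],
  ],
)

```text
time: 2.9
position: [0.4665, -0.3954, 0.1633]
eef_rot: [0.725, 0.508, -0.381, 0.266]
force: [-0.5, -0.3, -0.2]
gripper_width: 0.0643
grip_force: 0.0
```

```bash
python3 - <<'E'
from h import *
Rp=pick(-110); print(monitor.sense()['joint_pos'].round(2))
p,r=cur(); print('G',(p-.011*r[:,2]).round(4),'err',np.degrees(R.from_matrix(r.T@Rp).magnitude()))
rows([(tcp([.470,-.3835,.058],Rp),Rp)],vmax=.025)
for c in('scene','wrist'):
    a,_=imaging.read_camera(c); cv2.imwrite(f'pics/{c}1.png',a[:,:,::-1])
a=np.hstack([cv2.resize(cv2.imread(f'pics/{c}1.png'),(400,300)) for c in('scene','wrist')]); cv2.imwrite('pics/b1.png',a)
E
```

```text
[-0.43  0.87  0.78  1.87  0.53  0.83 -0.57]
G [ 0.4696 -0.3869  0.1695] err 0.44855335084380665
5 [[1.88, -0.01, 1.21, 0.0, 0.01, 0.0], [1.88, -0.01, 1.21, 0.0, 0.01, 0.0], [1.87, -0.01, 1.22, 0.0, 0.01, 0.0], [1.87, -0.01, 1.22, 0.0, 0.01, 0.0], [1.87, -0.01, 1.22, 0.0, 0.01, 0.0]]
```

View pics/b1.png

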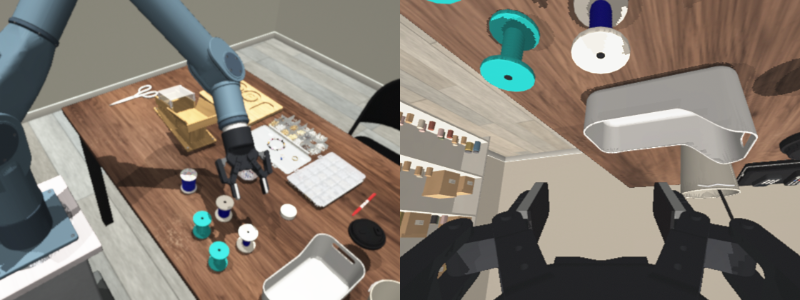

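The gripper is above the empty spool in the tilted pose; the spool is at about (600,50) in the wrist half, with its turquoise neighbour off to the side. Descending.

Request:
send_rows(
  steps=[
    [1.88, 0, 1.21, 0, 0, 0],
    [1.88, 0, 1.21, 0, 0, 0],
    [1.88, 0, 1.21, 0, 0, 0],
    [1.88, 0, 1.21, 0, 0, 0],
    [1.88, 0, 1.21, 0, 0, 0],
    [0, 0, 0, 0, 0, 0],
  ],
)

```text
time: 3.6
position: [0.4697, -0.3839, 0.0493]
eef_rot: [0.723, 0.513, -0.378, 0.265]
force: [-0.8, 0.4, 0.0]
gripper_width: 0.0642
grip_force: 0.0
```

```bash
python3 - <<'E'
from h import *
p,r=cur(); print('G',(p-.011*r[:,2]).round(4), monitor.sense()['force'])
for c in('scene','wrist'):
    a,_=imaging.read_camera(c); cv2.imwrite(f'pics/{c}2.png',a[:,:,::-1])
a=np.hstack([cv2.resize(cv2.imread('pics/scene2.png')[225:375,220:420],(400,300)),cv2.resize(cv2.imread('pics/wrist2.png'),(400,300))]); cv2.imwrite('pics/b2.png',a)
E
```

```text
G [ 0.4727 -0.3754  0.0556] [-0.7847785   0.3665385   0.01077243]
```

View pics/b2.png

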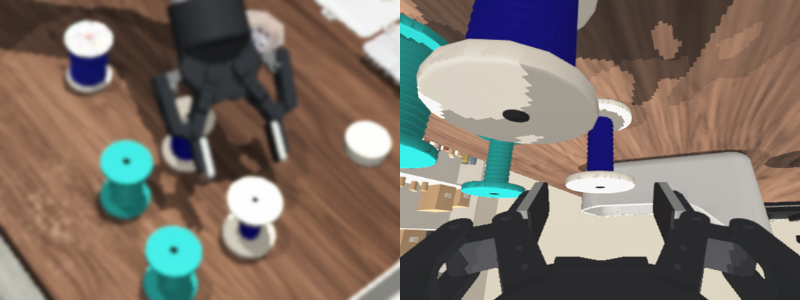

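```bash
python3 - <<'E'
from h import *
p,d,K,e,Rm=load('scene0.npz'); q,r=cur()
for n,P in dict(G=q-.011*r[:,2],TCP=q,tip=q+.008*r[:,2],tipL=q+.008*r[:,2]+.04*r[:,1],tipR=q+.008*r[:,2]-.04*r[:,1]).items():
    uv=proj(P,K,e,Rm); print(n,P.round(4),uv.round(1),'crop',((uv-[220,225])*2).round())
print(r.round(3)); print(ray(340,307,.045,K,e,Rm))
E
```

```text
G [ 0.4733 -0.3772  0.0588] [345.4 321.7] crop [251. 193.]
TCP [ 0.4703 -0.3857  0.0526] [346.8 327.6] crop [254. 205.]
tip [ 0.4681 -0.3919  0.048 ] [347.9 331.9] crop [256. 214.]
tipL [ 0.5058 -0.4053  0.0479] [367.6 327.1] crop [295. 204.]
tipR [ 0.4304 -0.3785  0.048 ] [327.8 336.8] crop [216. 224.]
[[ 0.19   0.942 -0.275]
 [ 0.54  -0.334 -0.773]
 [-0.82  -0.001 -0.572]]
[ 0.49516045 -0.33918278  0.045     ]
```

```bash
python3 - <<'E'
from h import *
for k in range(4):
    print(monitor.sense()['position'].round(4),end=' ')
    p,d=imaging.read_camera('scene')
_,_,K,e,Rm=load('scene0.npz'); X=cloud(d,K,e,Rm); q,r=cur()
for u,v in [(322,310),(359,302),(323,305),(358,296),(305,285),(345,325)]:
    print((u,v),X[v,u].round(3),'in tool(mm)',((X[v,u]-q)@r*1000).round())
p,d=imaging.read_camera('top');_,_,K,e,Rm=load('top0.npz'); X=cloud(d,K,e,Rm)
cv2.imwrite('pics/top2.png',cv2.resize(p[190:300,330:480,::-1],(750,550)))
E
```

```text
[ 0.4703 -0.3857  0.0526] [ 0.4705 -0.3862  0.0532] [ 0.4706 -0.3864  0.0533] [ 0.4706 -0.3865  0.0533] (322, 310) [ 0.447 -0.339  0.073] in tool(mm) [  5. -38. -42.]
(359, 302) [ 0.512 -0.368  0.08 ] in tool(mm) [ -4.  33. -41.]
(323, 305) [ 0.448 -0.338  0.086] in tool(mm) [ -5. -37. -50.]
(358, 296) [ 0.513 -0.363  0.092] in tool(mm) [-10.  32. -52.]
(305, 285) [ 0.435 -0.299  0.115] in tool(mm) [-10. -63. -93.]
(345, 325) [ 0.466 -0.383  0.062] in tool(mm) [-6. -5. -6.]
```

View pics/top2.png

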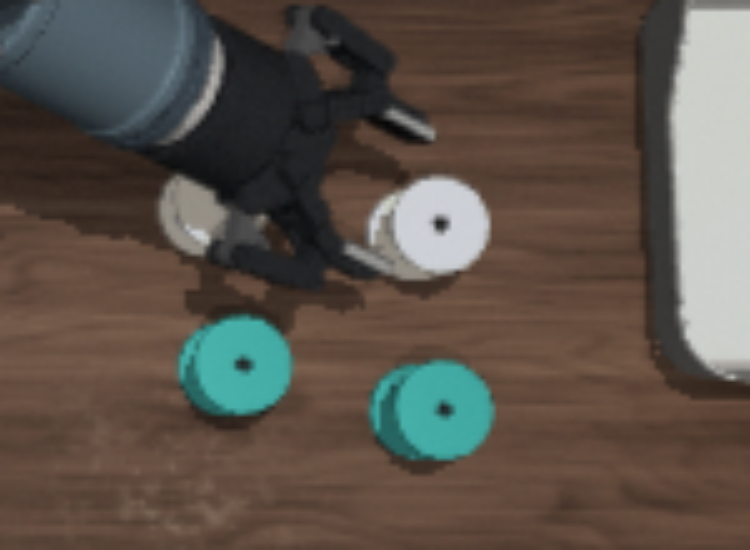

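Both views put the fingertips about 38 mm behind the reported TCP, where the interface says 8 mm ahead. So the true grasp point lies about 53 mm behind the reported TCP along tool z. I'll use that measured offset and approach more obliquely so the wrist camera clears the half-used spool.

```bash
cat >> h.py <<'E'
OFF=.053
def tcp(G,Rt,back=0): return np.asarray(G)+(OFF-back)*Rt[:,2]
E
python3 - <<'E'
from h import *
Rp=pick(-130);q,r=cur(); G=[.470,-.3835,.057]
rows([(q+[0,0,.04],r),(tcp(G,Rp,.05),Rp),(tcp(G,Rp),Rp)],vmax=.025,wmax=6)
E
```

```text
9 [[-1.64, 0.0, -1.15, 0.0, 0.0, 0.0], [-1.64, 0.0, -1.15, 0.0, 0.0, 0.0], [0.78, -0.06, 0.53, 0.7, 0.0, 0.49], [0.78, -0.06, 0.54, 0.7, 0.0, 0.49], [0.77, -0.06, 0.54, 0.7, 0.0, 0.49], [0.77, -0.06, 0.54, 0.7, 0.0, 0.49], [0.0, 0.0, 1.67, 0.0, 0.0, 0.0], [0.0, 0.0, 1.67, 0.0, 0.0, 0.0], [0.0, 0.0, 1.67, 0.0, 0.0, 0.0]]
```

Request:
send_rows(
  steps=[
    [-1.64, 0, -1.15, 0, 0, 0],
    [-1.64, 0, -1.15, 0, 0, 0],
    [0.78, -0.06, 0.53, 0.7, 0, 0.49],
    [0.78, -0.06, 0.54, 0.7, 0, 0.49],
    [0.77, -0.06, 0.54, 0.7, 0, 0.49],
    [0.77, -0.06, 0.54, 0.7, 0, 0.49],
    [0, 0, 0, 0, 0, 0],
  ],
)

```text
time: 4.65
position: [0.4683, -0.3867, 0.0541]
eef_rot: [0.804, 0.373, -0.419, 0.195]
force: [0.2, 0.3, 0.4]
gripper_width: 0.0641
grip_force: 0.0
```

```bash
python3 - <<'E'
from h import *
q,r=cur(); print(q.round(4),monitor.sense()['joint_pos'].round(2)); Rp=pick(-130)
p,d=imaging.read_camera('top'); _,_,K,e,Rm=load('top0.npz'); X=cloud(d,K,e,Rm)
T=(X-q)@r*1000
# finger points: near tool plane, below z profile
m=(abs(T[...,0])<25)&(abs(T[...,1])<70)&(T[...,2]>-120)&(T[...,2]<60)&(X[...,2]>.07)
t=T[m]; 
for s in(1,-1):
    f=t[(t[:,1]*s>20)]; f=f[np.argsort(-f[:,2])]; print(s,len(f),f[:6].round().tolist())
G=[.470,-.3835,.057]
rows([(tcp(G,Rp),Rp)],vmax=.02,wmax=6)
E
```

```text
[ 0.4683 -0.3867  0.0541] [-0.24  1.12  0.66  1.57  0.28  1.08 -0.66]
1 271 [[-1.0, 33.0, -35.0], [-10.0, 38.0, -38.0], [-8.0, 36.0, -39.0], [-11.0, 33.0, -40.0], [-0.0, 33.0, -40.0], [2.0, 32.0, -40.0]]
-1 305 [[-9.0, -32.0, -36.0], [-3.0, -38.0, -37.0], [-11.0, -36.0, -38.0], [-10.0, -34.0, -40.0], [-10.0, -38.0, -40.0], [-5.0, -40.0, -41.0]]
3 [[0.0, 0.0, 1.62, 0.0, 0.01, 0.0], [0.0, -0.01, 1.62, 0.0, 0.01, 0.0], [0.0, -0.01, 1.62, 0.0, 0.01, 0.0]]
```

Request:
send_rows(
  steps=[
    [0, 0, 1.62, 0, 0, 0],
    [0, 0, 1.62, 0, 0, 0],
    [0, 0, 1.62, 0, 0, 0],
    [0, 0, 0, 0, 0, 0],
  ],
)

```text
time: 5.1
position: [0.4391, -0.4165, 0.0266]
eef_rot: [0.804, 0.373, -0.421, 0.194]
force: [-0.5, -1.1, 0.4]
gripper_width: 0.0639
grip_force: 0.0
```

Request:
send_rows(
  steps=[
    [0, 0, 0, 0, 0, 0],
    [0, 0, 0, 0, 0, 0],
    [0, 0, 0, 0, 0, 0],
    [0, 0, 0, 0, 0, 0],
    [0, 0, 0, 0, 0, 0],
  ],
  grip=0.5,
  newtons=50,
)

```text
time: 5.6
position: [0.4425, -0.4157, 0.0271]
eef_rot: [0.804, 0.374, -0.42, 0.195]
force: [-0.4, 1.2, 3.6]
gripper_width: 0.0481
grip_force: 51.4
```

```bash
python3 - <<'E'
from h import *
q,r=cur(); print(q.round(4),(q-OFF*r[:,2]).round(4)); s=monitor.sense();print(s['gripper_width'],s['grip_force'],s['force'])
for c in('scene','top'):
    a,_=imaging.read_camera(c); cv2.imwrite(f'pics/{c}3.png',a[:,:,::-1])
a=np.hstack([cv2.resize(cv2.imread('pics/scene3.png')[225:375,220:420],(400,300)),cv2.resize(cv2.imread('pics/top3.png')[180:300,330:490],(400,300))]); cv2.imwrite('pics/b3.png',a)
# plan: lift 12cm, then to place pre-pose
Rl=place(); H=np.array([.618,.081,.109])+.027*UD
rows([(q+[0,0,.12],r),(tcp(H+[0,0,.09],Rl),Rl)],vmax=.04,wmax=6.5)
E
```

```text
[ 0.4425 -0.4157  0.0271] [ 0.4705 -0.3824  0.0574]
0.04814521847209179 51.39012157917023 [-0.41376152  1.1644302   3.60791244]
20 [[-2.46, 0.0, -1.72, 0.0, 0.0, 0.0], [-2.46, 0.0, -1.72, 0.0, 0.0, 0.0], [-2.46, 0.0, -1.72, 0.0, 0.0, 0.0], [-2.46, 0.0, -1.72, 0.0, 0.0, 0.0], [1.24, -0.86, -1.85, -0.17, 0.38, -0.99], [1.4, -0.69, -1.82, -0.17, 0.38, -0.99], [1.53, -0.5, -1.77, -0.17, 0.38, -0.99], [1.64, -0.31, -1.71, -0.17, 0.38, -0.99], [1.73, -0.1, -1.65, -0.17, 0.38, -0.99], [1.79, 0.11, -1.58, -0.17, 0.38, -0.99], [1.83, 0.32, -1.5, -0.17, 0.38, -0.99], [1.84, 0.54, -1.42, -0.17, 0.38, -0.99], [1.83, 0.76, -1.34, -0.17, 0.38, -0.99], [1.79, 0.97, -1.25, -0.17, 0.38, -0.99], [1.73, 1.17, -1.16, -0.17, 0.38, -0.99], [1.64, 1.37, -1.07, -0.17, 0.38, -0.99], [1.53, 1.55, -0.98, -0.17, 0.38, -0.99], [1.4, 1.72, -0.9, -0.17, 0.38, -0.99], [1.25, 1.87, -0.81, -0.17, 0.38, -0.99], [1.08, 2.0, -0.73, -0.17, 0.38, -0.99]]
6 [[0.9, 2.12, -0.65, -0.17, 0.38, -0.99], [0.7, 2.21, -0.58, -0.17, 0.38, -0.99], [0.49, 2.28, -0.52, -0.17, 0.38, -0.99], [0.27, 2.33, -0.46, -0.17, 0.38, -0.99], [0.04, 2.36, -0.41, -0.17, 0.38, -0.99], [-0.19, 2.36, -0.37, -0.17, 0.38, -0.99]]
```

View pics/b3.png

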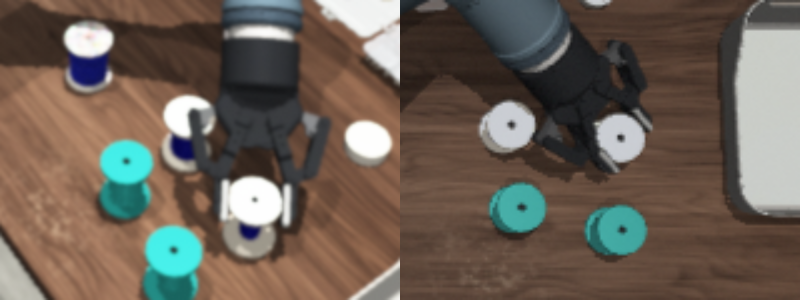

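The empty spool's top flange is between the pads, at about (255,200) in the left half and (618,138) in the right, and the neighbours are untouched. Lifting and carrying it.

Request:
send_rows(
  steps=[
    [-2.46, 0, -1.72, 0, 0, 0],
    [-2.46, 0, -1.72, 0, 0, 0],
    [-2.46, 0, -1.72, 0, 0, 0],
    [-2.46, 0, -1.72, 0, 0, 0],
    [1.24, -0.86, -1.85, -0.17, 0.38, -0.99],
    [1.4, -0.69, -1.82, -0.17, 0.38, -0.99],
    [1.53, -0.5, -1.77, -0.17, 0.38, -0.99],
    [1.64, -0.31, -1.71, -0.17, 0.38, -0.99],
    [1.73, -0.1, -1.65, -0.17, 0.38, -0.99],
    [1.79, 0.11, -1.58, -0.17, 0.38, -0.99],
    [1.83, 0.32, -1.5, -0.17, 0.38, -0.99],
    [1.84, 0.54, -1.42, -0.17, 0.38, -0.99],
    [1.83, 0.76, -1.34, -0.17, 0.38, -0.99],
    [1.79, 0.97, -1.25, -0.17, 0.38, -0.99],
    [1.73, 1.17, -1.16, -0.17, 0.38, -0.99],
    [1.64, 1.37, -1.07, -0.17, 0.38, -0.99],
  ],
)

```text
time: 7.3
position: [0.5369, -0.1436, 0.1515]
eef_rot: [0.484, 0.841, -0.224, -0.093]
force: [-0.6, 0.0, -1.0]
gripper_width: 0.0485
grip_force: 51.6
```

```bash
python3 - <<'E'
from h import *
q,r=cur(); s=monitor.sense();print(s['gripper_width'],s['grip_force'],s['force'],s['joint_pos'].round(2))
Rl=place(); H=np.array([.618,.081,.109])+.027*UD
rows([(tcp(H+[0,0,.09],Rl),Rl)],vmax=.04,wmax=6.5)
E
```

```text
0.04845533441909714 51.59955382347107 [-0.56524393  0.03812757 -1.0273926 ] [-0.14  0.69  0.21  1.55  0.18  1.31  0.48]
10 [[1.52, 1.55, -0.97, -0.17, 0.37, -0.98], [1.39, 1.72, -0.88, -0.17, 0.37, -0.98], [1.24, 1.87, -0.8, -0.17, 0.37, -0.98], [1.07, 2.0, -0.72, -0.17, 0.37, -0.98], [0.89, 2.11, -0.64, -0.17, 0.37, -0.98], [0.69, 2.2, -0.58, -0.17, 0.37, -0.98], [0.48, 2.27, -0.51, -0.17, 0.37, -0.98], [0.26, 2.32, -0.46, -0.17, 0.37, -0.98], [0.04, 2.34, -0.41, -0.17, 0.37, -0.98], [-0.18, 2.34, -0.37, -0.17, 0.37, -0.98]]
```

Request:
send_rows(
  steps=[
    [1.52, 1.55, -0.97, -0.17, 0.37, -0.98],
    [1.39, 1.72, -0.88, -0.17, 0.37, -0.98],
    [1.24, 1.87, -0.8, -0.17, 0.37, -0.98],
    [1.07, 2.0, -0.72, -0.17, 0.37, -0.98],
    [0.89, 2.11, -0.64, -0.17, 0.37, -0.98],
    [0.69, 2.2, -0.58, -0.17, 0.37, -0.98],
    [0.48, 2.27, -0.51, -0.17, 0.37, -0.98],
    [0.26, 2.32, -0.46, -0.17, 0.37, -0.98],
    [0.04, 2.34, -0.41, -0.17, 0.37, -0.98],
    [-0.18, 2.34, -0.37, -0.17, 0.37, -0.98],
    [0, 0, 0, 0, 0, 0],
  ],
)

```text
time: 8.4
position: [0.6149, 0.0827, 0.1526]
eef_rot: [0.051, 0.952, 0.016, -0.303]
force: [-1.1, 0.8, -1.0]
gripper_width: 0.0488
grip_force: 51.6
```

```bash
python3 - <<'E'
from h import *
q,r=cur(); s=monitor.sense();print(s['force'],s['joint_pos'].round(2))
Rl=place(); H=np.array([.618,.081,.109])+.027*UD
print('G',(q-OFF*r[:,2]).round(4),'want',H+[0,0,.09])
rows([(tcp(H+[0,0,.02],Rl),Rl)],vmax=.02,wmax=6.5)
ims=[]
for c in('scene','top'):
    a,d=imaging.read_camera(c); ims.append(a[:,:,::-1]); np.savez(f'{c}4.npz',p=a,d=d)
    _,_,K,e,Rm=load(f'{c}0.npz'); X=cloud(d,K,e,Rm)
    T=(X-(q-OFF*r[:,2]))@np.stack([UD,np.cross(Z,UD),Z],1)*1000 # spool frame about G
    hsv=cv2.cvtColor(a,cv2.COLOR_RGB2HSV)
    m=(hsv[...,1]<70)&(hsv[...,2]>110)&(X[...,2]>.15)&(abs(T[...,0]+27)<50)&(abs(T[...,1])<35)&(abs(T[...,2])<45)
    t=T[m]; print(c,len(t),t.min(0).round(),t.max(0).round()) 
    for lo in range(-75,20,8):
        k=t[(t[:,0]>=lo)&(t[:,0]<lo+8)]
        if len(k)>3: print(lo,len(k),np.percentile(k[:,2],[5,95]).round(),np.percentile(k[:,1],[5,95]).round())
a=np.hstack([cv2.resize(ims[0][85:235,190:390],(400,300)),cv2.resize(ims[1][130:235,150:290],(400,300))]); cv2.imwrite('pics/b4.png',a)
E
```

```text
[-1.05596077  0.76082889 -1.0255232 ] [-0.05  0.98 -0.17  1.01 -0.03  1.75  1.28]
G [0.6453 0.0795 0.1959] want [0.64484203 0.07808356 0.199     ]
4 [[-0.96, -0.03, 1.37, 0.0, -0.01, 0.0], [-0.96, -0.03, 1.37, 0.0, -0.01, 0.0], [-0.96, -0.03, 1.37, 0.0, -0.01, 0.0], [-0.96, -0.03, 1.37, 0.0, -0.01, 0.0]]
scene 337 [-59. -32. -26.] [16. 33. 26.]
-59 170 [-19.  23.] [-23.  19.]
-51 8 [-8. 15.] [-20.  -4.]
-43 5 [-3.  9.] [-9.  3.]
-19 30 [-12.   2.] [-31.  30.]
-11 52 [-18.  21.] [-31.  30.]
-3 64 [ 3. 24.] [-29.  25.]
top 8 [-56.  17.  -8.] [-14.  28.  19.]
-59 5 [12. 19.] [17. 20.]
```

View pics/b4.png

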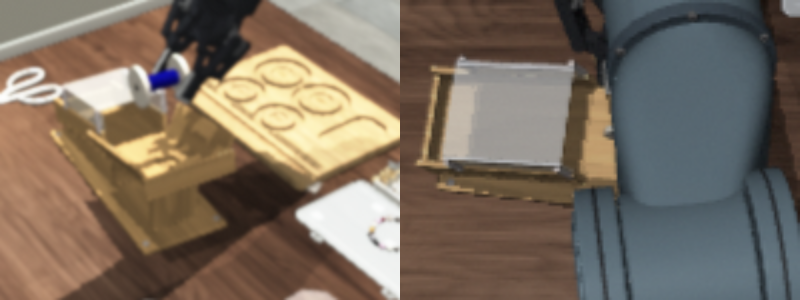

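The empty spool hangs horizontally above the hopper: blue winding at about (163,78) in the left half, both flanges level, clear of the cover. Descending.

Request:
send_rows(
  steps=[
    [-0.96, -0.03, 1.37, 0, 0, 0],
    [-0.96, -0.03, 1.37, 0, 0, 0],
    [-0.96, -0.03, 1.37, 0, 0, 0],
    [-0.96, -0.03, 1.37, 0, 0, 0],
    [-0.29, 0, 0.41, 0, 0, 0],
    [-0.29, 0, 0.41, 0, 0, 0],
    [0, 0, 0, 0, 0, 0],
  ],
)

```text
time: 9.2
position: [0.6143, 0.0782, 0.0773]
eef_rot: [0.053, 0.952, 0.014, -0.302]
force: [0.7, -1.1, -0.6]
gripper_width: 0.049
grip_force: 51.6
```

```bash
python3 - <<'E'
from h import *
q,r=cur(); s=monitor.sense();print(s['force'],s['joint_pos'].round(2))
Rl=place(); H=np.array([.618,.081,.109])+.027*UD
print('G',(q-OFF*r[:,2]).round(4),'want',H)
rows([(q-[0,0,.01],r)],vmax=.002,wmax=6.5)
E
```

```text
[ 0.70010491 -1.10765957 -0.64245661] [-0.05  1.06 -0.16  1.04 -0.02  1.65  1.29]
G [0.6446 0.0751 0.1206] want [0.64484203 0.07808356 0.109     ]
5 [[-0.12, 0.0, 0.16, 0.0, 0.0, 0.0], [-0.12, 0.0, 0.16, 0.0, 0.0, 0.0], [-0.12, 0.0, 0.16, 0.0, 0.0, 0.0], [-0.12, 0.0, 0.16, 0.0, 0.0, 0.0], [-0.12, 0.0, 0.16, 0.0, 0.0, 0.0]]
```

Request:
send_rows(
  steps=[
    [-0.12, 0, 0.16, 0, 0, 0],
    [-0.12, 0, 0.16, 0, 0, 0],
    [-0.12, 0, 0.16, 0, 0, 0],
    [-0.12, 0, 0.16, 0, 0, 0],
    [0, 0, 0, 0, 0, 0],
  ],
)

```text
time: 9.7
position: [0.6145, 0.0782, 0.0695]
eef_rot: [0.053, 0.952, 0.014, -0.302]
force: [-0.4, -1.1, -0.7]
gripper_width: 0.048
grip_force: 51.6
```

Request:
send_rows(
  steps=[
    [-0.06, 0, 0.08, 0, 0, 0],
    [-0.06, 0, 0.08, 0, 0, 0],
    [0, 0, 0, 0, 0, 0],
  ],
)

```text
time: 10.0
position: [0.6147, 0.0781, 0.0688]
eef_rot: [0.053, 0.952, 0.014, -0.302]
force: [-0.8, 0.1, 4.9]
gripper_width: 0.049
grip_force: 54.0
```

Contact at about 5 N. I'll ease off slightly, open and lift away.

Request:
send_rows(
  steps=[
    [0.03, 0, -0.04, 0, 0, 0],
    [0, 0, 0, 0, 0, 0],
    [0.6, 0, -0.8, 0, 0, 0],
    [1.7, 0, -2.5, 0, 0, 0],
    [2.3, 0, -3.3, 0, 0, 0],
    [2.3, 0, -3.3, 0, 0, 0],
    [0, 0, 0, 0, 0, 0],
  ],
  grip=-1,
)

```text
time: 10.7
position: [0.6185, 0.0792, 0.1956]
eef_rot: [0.053, 0.953, 0.015, -0.297]
force: [0.7, 0.9, 0.6]
gripper_width: 0.0855
grip_force: 0.0
```

```bash
python3 - <<'E'
from h import *
q,r=cur(); s=monitor.sense();print(q.round(3),s['force'],s['joint_pos'].round(2))
Rp=pick(-120); G=np.array([.483,-.2715,.057])
rows([(tcp(G+[0,0,.14],Rp),Rp)],vmax=.04,wmax=7)
ims=[]
for c in('scene','top'):
    a,d=imaging.read_camera(c); ims.append(a[:,:,::-1]); np.savez(f'{c}5.npz',p=a,d=d)
a=np.hstack([cv2.resize(ims[0][85:235,190:390],(400,300)),cv2.resize(ims[1][130:235,150:290],(400,300))]); cv2.imwrite('pics/b5.png',a)
E
```

```text
[0.619 0.079 0.196] [0.66476101 0.87900374 0.56088897] [-0.05  0.94 -0.17  0.98 -0.03  1.81  1.27]
20 [[0.38, -2.02, 0.45, 0.18, -0.47, 1.0], [0.19, -2.04, 0.47, 0.18, -0.47, 1.0], [0.0, -2.04, 0.5, 0.18, -0.47, 1.0], [-0.18, -2.02, 0.55, 0.18, -0.47, 1.0], [-0.37, -1.98, 0.6, 0.18, -0.47, 1.0], [-0.54, -1.92, 0.66, 0.18, -0.47, 1.0], [-0.7, -1.84, 0.72, 0.18, -0.47, 1.0], [-0.85, -1.75, 0.79, 0.18, -0.47, 1.0], [-0.99, -1.63, 0.87, 0.18, -0.47, 1.0], [-1.11, -1.51, 0.95, 0.18, -0.47, 1.0], [-1.21, -1.37, 1.04, 0.18, -0.47, 1.0], [-1.3, -1.21, 1.12, 0.18, -0.47, 1.0], [-1.36, -1.05, 1.21, 0.18, -0.47, 1.0], [-1.4, -0.88, 1.29, 0.18, -0.47, 1.0], [-1.42, -0.71, 1.38, 0.18, -0.47, 1.0], [-1.41, -0.54, 1.46, 0.18, -0.47, 1.0], [-1.39, -0.36, 1.53, 0.18, -0.47, 1.0], [-1.34, -0.19, 1.61, 0.18, -0.47, 1.0], [-1.27, -0.02, 1.67, 0.18, -0.47, 1.0], [-1.18, 0.14, 1.73, 0.18, -0.47, 1.0]]
```

View pics/b5.png

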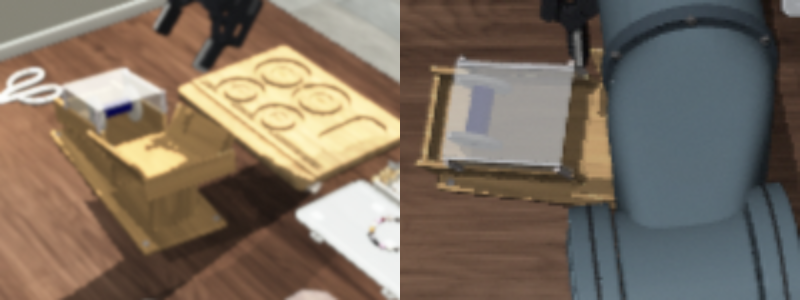

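The empty spool rolled under the cover: winding visible through it at about (118,108) left and (480,108) right. My picture budget is used up, so I'll check numerically from here. Next is the half-used spool.

```bash
python3 - <<'E'
from h import *
Rp=pick(-120); G=np.array([.483,-.2715,.057])
rows([(tcp(G+[0,0,.06],Rp,.05),Rp),(tcp(G,Rp,.05),Rp)],vmax=.03,wmax=7)
E
```

```text
20 [[0.17, -1.82, 0.59, 0.18, -0.47, 1.0], [0.01, -1.82, 0.62, 0.18, -0.47, 1.0], [-0.15, -1.8, 0.65, 0.18, -0.47, 1.0], [-0.31, -1.77, 0.7, 0.18, -0.47, 1.0], [-0.45, -1.71, 0.75, 0.18, -0.47, 1.0], [-0.59, -1.64, 0.8, 0.18, -0.47, 1.0], [-0.72, -1.56, 0.87, 0.18, -0.47, 1.0], [-0.83, -1.46, 0.93, 0.18, -0.47, 1.0], [-0.93, -1.35, 1.0, 0.18, -0.47, 1.0], [-1.02, -1.23, 1.07, 0.18, -0.47, 1.0], [-1.09, -1.1, 1.15, 0.18, -0.47, 1.0], [-1.14, -0.96, 1.22, 0.18, -0.47, 1.0], [-1.17, -0.82, 1.29, 0.18, -0.47, 1.0], [-1.18, -0.67, 1.36, 0.18, -0.47, 1.0], [-1.17, -0.52, 1.43, 0.18, -0.47, 1.0], [-1.15, -0.37, 1.5, 0.18, -0.47, 1.0], [-1.11, -0.22, 1.56, 0.18, -0.47, 1.0], [-1.04, -0.08, 1.61, 0.18, -0.47, 1.0], [-0.96, 0.05, 1.66, 0.18, -0.47, 1.0], [-0.87, 0.18, 1.7, 0.18, -0.47, 1.0]]
2 [[2.46, 0.0, 1.72, 0.0, 0.0, 0.0], [2.46, 0.0, 1.72, 0.0, 0.0, 0.0]]
```

Request:
send_rows(
  steps=[
    [0.17, -1.82, 0.59, 0.18, -0.47, 1.0],
    [0.01, -1.82, 0.62, 0.18, -0.47, 1.0],
    [-0.15, -1.8, 0.65, 0.18, -0.47, 1.0],
    [-0.31, -1.77, 0.7, 0.18, -0.47, 1.0],
    [-0.45, -1.71, 0.75, 0.18, -0.47, 1.0],
    [-0.59, -1.64, 0.8, 0.18, -0.47, 1.0],
    [-0.72, -1.56, 0.87, 0.18, -0.47, 1.0],
    [-0.83, -1.46, 0.93, 0.18, -0.47, 1.0],
    [-0.93, -1.35, 1.0, 0.18, -0.47, 1.0],
    [-1.02, -1.23, 1.07, 0.18, -0.47, 1.0],
    [-1.09, -1.1, 1.15, 0.18, -0.47, 1.0],
    [-1.14, -0.96, 1.22, 0.18, -0.47, 1.0],
    [-1.17, -0.82, 1.29, 0.18, -0.47, 1.0],
    [-1.18, -0.67, 1.36, 0.18, -0.47, 1.0],
    [-1.17, -0.52, 1.43, 0.18, -0.47, 1.0],
    [-1.15, -0.37, 1.5, 0.18, -0.47, 1.0],
    [-1.11, -0.22, 1.56, 0.18, -0.47, 1.0],
    [-1.04, -0.08, 1.61, 0.18, -0.47, 1.0],
    [-0.96, 0.05, 1.66, 0.18, -0.47, 1.0],
    [-0.87, 0.18, 1.7, 0.18, -0.47, 1.0],
  ],
  grip=-0.5,
)

```text
time: 12.8
position: [0.4803, -0.2745, 0.1149]
eef_rot: [0.765, 0.443, -0.406, 0.233]
force: [-0.1, -0.5, 0.9]
gripper_width: 0.0637
grip_force: 0.0
```

Request:
send_rows(
  steps=[
    [2.46, 0, 1.72, 0, 0, 0],
    [2.46, 0, 1.72, 0, 0, 0],
    [0, 0, 0, 0, 0, 0],
  ],
)

```text
time: 13.1
position: [0.478, -0.2738, 0.052]
eef_rot: [0.764, 0.445, -0.407, 0.23]
force: [-0.4, 0.2, 0.4]
gripper_width: 0.0642
grip_force: 0.0
```

```bash
cat > chk.py <<'E'
from h import *
q,r=cur(); s=monitor.sense(); print('G',(q-OFF*r[:,2]).round(4),s['force'].round(1))
# tops of remaining spools (scene depth), empty spool in chute: blue pixels under the cover (top view)
p,d=imaging.read_camera('scene'); _,_,K,e,Rm=load('scene0.npz'); X=cloud(d,K,e,Rm)
h=cv2.cvtColor(p,cv2.COLOR_RGB2HSV)
for n,c in dict(half=(.483,-.2715),full=(.46,-.1255)).items():
    m=(abs(X[...,2]-.0605)<.005)&(np.hypot(X[...,0]-c[0],X[...,1]-c[1])<.032)&(h[...,2]>130)&(h[...,1]<80)
    v,u=np.nonzero(m)
    if len(u)>20: print(n,len(u),ray(u.mean(),v.mean(),.06,K,e,Rm).round(4))
p,d=imaging.read_camera('top'); _,_,K,e,Rm=load('top0.npz'); h=cv2.cvtColor(p,cv2.COLOR_RGB2HSV)
m=(h[...,0]>105)&(h[...,0]<135)&(h[...,1]>50); m[:,:150]=0;m[:,290:]=0;m[:140]=0;m[215:]=0
nl,L,st,ct=cv2.connectedComponentsWithStats(m.astype(np.uint8))
for i in range(1,nl):
    if st[i,4]>12: print('blue',st[i].tolist(),ray(*ct[i],.07,K,e,Rm).round(3))
E
python3 chk.py; python3 - <<'E'
from h import *
Rp=pick(-120); G=np.array([.483,-.2715,.057])
rows([(tcp(G,Rp),Rp)],vmax=.02,wmax=7)
E
```

```text
G [ 0.5001 -0.2359  0.0818] [-0.4  0.2  0.4]
half 409 [ 0.4822 -0.2721  0.06  ]
full 318 [ 0.4603 -0.125   0.06  ]
blue [280, 140, 10, 8, 37] [ 0.714 -0.039  0.07 ]
blue [285, 148, 5, 5, 13] [ 0.693 -0.044  0.07 ]
blue [165, 158, 7, 16, 77] [0.653 0.27  0.07 ]
blue [150, 211, 15, 4, 40] [0.526 0.296 0.07 ]
3 [[0.07, 0.03, 1.63, 0.0, 0.04, 0.02], [0.07, 0.03, 1.63, 0.0, 0.04, 0.02], [0.06, 0.03, 1.63, 0.0, 0.04, 0.02]]
```

The empty spool rests at the foot (y≈0.27, as expected) and the half-used one hasn't moved. Gripping it now.

Request:
send_rows(
  steps=[
    [0.07, 0.03, 1.63, 0, 0.04, 0.02],
    [0.07, 0.03, 1.63, 0, 0.04, 0.02],
    [0.06, 0.03, 1.63, 0, 0.04, 0.02],
    [0, 0, 0, 0, 0, 0],
  ],
)

```text
time: 13.6
position: [0.4605, -0.3106, 0.0278]
eef_rot: [0.769, 0.442, -0.4, 0.23]
force: [-0.7, -0.2, 0.0]
gripper_width: 0.064
grip_force: 0.0
```

Request:
send_rows(
  steps=[
    [0, 0, 0, 0, 0, 0],
    [0, 0, 0, 0, 0, 0],
    [0, 0, 0, 0, 0, 0],
    [0, 0, 0, 0, 0, 0],
  ],
  grip=0.5,
  newtons=60,
)

```text
time: 14.0
position: [0.4628, -0.3087, 0.0278]
eef_rot: [0.769, 0.443, -0.399, 0.231]
force: [-0.9, 1.0, 6.5]
gripper_width: 0.0485
grip_force: 61.0
```

```bash
python3 - <<'E'
from h import *
q,r=cur(); print((q-OFF*r[:,2]).round(4))
Rl=place(); H=np.array([.618,.081,.109])+.027*UD
rows([(q+[0,0,.12],r),(tcp(H+[0,0,.07],Rl),Rl)],vmax=.04,wmax=7.5)
E
```

```text
[ 0.4845 -0.2711  0.0583]
20 [[-3.27, 0.01, -2.3, 0.0, 0.0, 0.0], [-3.27, 0.01, -2.3, 0.0, 0.0, 0.0], [-3.27, 0.01, -2.3, 0.0, 0.0, 0.0], [1.38, -0.35, -1.84, -0.2, 0.52, -1.11], [1.5, -0.15, -1.77, -0.2, 0.52, -1.11], [1.6, 0.07, -1.68, -0.2, 0.52, -1.11], [1.67, 0.29, -1.59, -0.2, 0.52, -1.11], [1.71, 0.52, -1.49, -0.2, 0.52, -1.11], [1.71, 0.75, -1.38, -0.2, 0.52, -1.11], [1.68, 0.98, -1.27, -0.2, 0.52, -1.11], [1.62, 1.2, -1.16, -0.2, 0.52, -1.11], [1.53, 1.4, -1.05, -0.2, 0.52, -1.11], [1.41, 1.6, -0.94, -0.2, 0.52, -1.11], [1.26, 1.77, -0.83, -0.2, 0.52, -1.11], [1.09, 1.92, -0.73, -0.2, 0.52, -1.11], [0.89, 2.05, -0.63, -0.2, 0.52, -1.11], [0.68, 2.16, -0.55, -0.2, 0.52, -1.11], [0.45, 2.23, -0.47, -0.2, 0.52, -1.11], [0.21, 2.28, -0.4, -0.2, 0.52, -1.11], [-0.04, 2.3, -0.35, -0.2, 0.52, -1.11]]
1 [[-0.29, 2.29, -0.32, -0.2, 0.52, -1.11]]
```

Request:
send_rows(
  steps=[
    [-3.7, 0, -2.6, 0, 0, 0],
    [-3.7, 0, -2.6, 0, 0, 0],
    [-3.7, 0, -2.6, 0, 0, 0],
    [1.38, -0.35, -1.84, -0.2, 0.52, -1.11],
    [1.5, -0.15, -1.77, -0.2, 0.52, -1.11],
    [1.6, 0.07, -1.68, -0.2, 0.52, -1.11],
    [1.67, 0.29, -1.59, -0.2, 0.52, -1.11],
    [1.71, 0.52, -1.49, -0.2, 0.52, -1.11],
    [1.71, 0.75, -1.38, -0.2, 0.52, -1.11],
    [1.68, 0.98, -1.27, -0.2, 0.52, -1.11],
    [1.62, 1.2, -1.16, -0.2, 0.52, -1.11],
    [1.53, 1.4, -1.05, -0.2, 0.52, -1.11],
    [1.41, 1.6, -0.94, -0.2, 0.52, -1.11],
    [1.26, 1.77, -0.83, -0.2, 0.52, -1.11],
    [1.09, 1.92, -0.73, -0.2, 0.52, -1.11],
    [0.89, 2.05, -0.63, -0.2, 0.52, -1.11],
    [0.68, 2.16, -0.55, -0.2, 0.52, -1.11],
    [0.45, 2.23, -0.47, -0.2, 0.52, -1.11],
    [0.21, 2.28, -0.4, -0.2, 0.52, -1.11],
    [-0.04, 2.3, -0.35, -0.2, 0.52, -1.11],
  ],
)

```text
time: 16.0
position: [0.6067, 0.0598, 0.1518]
eef_rot: [0.105, 0.957, -0.01, -0.271]
force: [0.8, -0.4, -1.6]
gripper_width: 0.048
grip_force: 61.8
```

Request:
send_rows(
  steps=[
    [-0.29, 2.29, -0.32, -0.2, 0.52, -1.11],
    [0, 0, 0, 0, 0, 0],
  ],
)

```text
time: 16.2
position: [0.6148, 0.0833, 0.1483]
eef_rot: [0.052, 0.953, 0.018, -0.297]
force: [-0.2, -0.5, -1.6]
gripper_width: 0.0483
grip_force: 61.9
```

```bash
cat > chk2.py <<'E'
from h import *
q,r=cur(); s=monitor.sense(); Rl=place(); H=np.array([.618,.081,.109])+.027*UD
g=q-OFF*r[:,2]; print('G',g.round(4),'err',np.degrees(R.from_matrix(r.T@Rl).as_rotvec()).round(1),s['force'].round(1),s['joint_pos'].round(2))
rows([(tcp(H+[0,.0,.012],Rl),Rl)],vmax=.02,wmax=6.5)
p,d=imaging.read_camera('scene'); _,_,K,e,Rm=load('scene0.npz'); X=cloud(d,K,e,Rm)
T=(X-g)@np.stack([UD,np.cross(Z,UD),Z],1)*1000; h=cv2.cvtColor(p,cv2.COLOR_RGB2HSV)
m=(h[...,1]<70)&(h[...,2]>110)&(X[...,2]>.14)&(abs(T[...,1])<35)&(abs(T[...,2])<45)&(T[...,0]<-48)&(T[...,0]>-75)
t=T[m]; print('far flange',len(t),np.percentile(t,3,axis=0).round(),np.percentile(t,97,axis=0).round())
E
python3 chk2.py
```

```text
G [0.6447 0.0798 0.1919] err [0.3 0.4 0.1] [-0.2 -0.5 -1.6] [-0.05  0.97 -0.16  1.03 -0.04  1.73  1.28]
4 [[-1.0, -0.06, 1.45, 0.01, 0.02, 0.0], [-1.01, -0.05, 1.45, 0.01, 0.02, 0.0], [-1.01, -0.05, 1.45, 0.01, 0.02, 0.0], [-1.01, -0.05, 1.45, 0.01, 0.02, 0.0]]
far flange 181 [-59. -26. -22.] [-52.  20.  23.]
```

Request:
send_rows(
  steps=[
    [-1.0, -0.06, 1.45, 0, 0.02, 0],
    [-1.0, -0.06, 1.45, 0, 0.02, 0],
    [-1.0, -0.06, 1.45, 0, 0.02, 0],
    [-1.0, -0.06, 1.45, 0, 0.02, 0],
    [-0.12, 0, 0.16, 0, 0, 0],
    [-0.12, 0, 0.16, 0, 0, 0],
    [0, 0, 0, 0, 0, 0],
  ],
)

```text
time: 16.95
position: [0.6148, 0.0785, 0.0762]
eef_rot: [0.054, 0.952, 0.018, -0.299]
force: [-0.7, -0.1, -0.8]
gripper_width: 0.0488
grip_force: 61.9
```

Request:
send_rows(
  steps=[
    [-0.06, 0, 0.08, 0, 0, 0],
    [-0.06, 0, 0.08, 0, 0, 0],
    [0, 0, 0, 0, 0, 0],
  ],
)

```text
time: 17.25
position: [0.6147, 0.0784, 0.0742]
eef_rot: [0.054, 0.952, 0.018, -0.299]
force: [1.0, -0.3, -1.1]
gripper_width: 0.0484
grip_force: 61.9
```

Request:
send_rows(
  steps=[
    [-0.12, 0, 0.16, 0, 0, 0],
    [-0.12, 0, 0.16, 0, 0, 0],
    [0, 0, 0, 0, 0, 0],
  ],
)

```text
time: 17.55
position: [0.6144, 0.0783, 0.0696]
eef_rot: [0.054, 0.952, 0.017, -0.3]
force: [0.2, 0.4, -0.7]
gripper_width: 0.0484
grip_force: 61.9
```

Request:
send_rows(
  steps=[
    [-0.06, 0, 0.08, 0, 0, 0],
    [0, 0, 0, 0, 0, 0],
  ],
)

```text
time: 17.75
position: [0.6146, 0.0783, 0.0692]
eef_rot: [0.054, 0.952, 0.017, -0.3]
force: [-0.5, 0.3, 1.0]
gripper_width: 0.0484
grip_force: 62.6
```

Light touch: force rose about 2 N and the descent stopped. Releasing.

Request:
send_rows(
  steps=[
    [0, 0, 0, 0, 0, 0],
    [0, 0, 0, 0, 0, 0],
    [0.6, 0, -0.8, 0, 0, 0],
    [1.7, 0, -2.5, 0, 0, 0],
    [2.3, 0, -3.3, 0, 0, 0],
    [2.3, 0, -3.3, 0, 0, 0],
    [0, 0, 0, 0, 0, 0],
  ],
  grip=-1,
)

```text
time: 18.45
position: [0.618, 0.0787, 0.1965]
eef_rot: [0.054, 0.954, 0.019, -0.294]
force: [0.5, -0.1, 0.8]
gripper_width: 0.0859
grip_force: 0.0
```

```bash
python3 chk.py; python3 - <<'E'
from h import *
Rp=pick(-85); G=np.array([.460,-.125,.057])
rows([(tcp(G+[0,0,.08],Rp,.05),Rp),(tcp(G,Rp,.05),Rp)],vmax=.03,wmax=7)
E
```

```text
G [0.6477 0.0752 0.2403] [ 0.5 -0.1  0.8]
full 318 [ 0.4603 -0.125   0.06  ]
blue [165, 158, 7, 16, 80] [0.652 0.27  0.07 ]
20 [[0.45, -1.31, 0.71, 0.15, -0.73, 0.83], [0.39, -1.33, 0.7, 0.15, -0.73, 0.83], [0.32, -1.35, 0.69, 0.15, -0.73, 0.83], [0.26, -1.37, 0.69, 0.15, -0.73, 0.83], [0.19, -1.37, 0.69, 0.15, -0.73, 0.83], [0.12, -1.38, 0.7, 0.15, -0.73, 0.83], [0.06, -1.37, 0.72, 0.15, -0.73, 0.83], [0.0, -1.37, 0.74, 0.15, -0.73, 0.83], [-0.07, -1.35, 0.76, 0.15, -0.73, 0.83], [-0.12, -1.33, 0.79, 0.15, -0.73, 0.83], [-0.18, -1.3, 0.82, 0.15, -0.73, 0.83], [-0.22, -1.27, 0.86, 0.15, -0.73, 0.83], [-0.27, -1.24, 0.9, 0.15, -0.73, 0.83], [-0.3, -1.2, 0.94, 0.15, -0.73, 0.83], [-0.33, -1.16, 0.98, 0.15, -0.73, 0.83], [-0.35, -1.11, 1.02, 0.15, -0.73, 0.83], [-0.37, -1.07, 1.07, 0.15, -0.73, 0.83], [2.18, 0.0, 1.53, 0.0, 0.0, 0.0], [2.18, 0.0, 1.53, 0.0, 0.0, 0.0], [2.18, 0.0, 1.53, 0.0, 0.0, 0.0]]
```

Request:
send_rows(
  steps=[
    [0.45, -1.31, 0.71, 0.15, -0.73, 0.83],
    [0.39, -1.33, 0.7, 0.15, -0.73, 0.83],
    [0.32, -1.35, 0.69, 0.15, -0.73, 0.83],
    [0.26, -1.37, 0.69, 0.15, -0.73, 0.83],
    [0.19, -1.37, 0.69, 0.15, -0.73, 0.83],
    [0.12, -1.38, 0.7, 0.15, -0.73, 0.83],
    [0.06, -1.37, 0.72, 0.15, -0.73, 0.83],
    [0.0, -1.37, 0.74, 0.15, -0.73, 0.83],
    [-0.07, -1.35, 0.76, 0.15, -0.73, 0.83],
    [-0.12, -1.33, 0.79, 0.15, -0.73, 0.83],
    [-0.18, -1.3, 0.82, 0.15, -0.73, 0.83],
    [-0.22, -1.27, 0.86, 0.15, -0.73, 0.83],
    [-0.27, -1.24, 0.9, 0.15, -0.73, 0.83],
    [-0.3, -1.2, 0.94, 0.15, -0.73, 0.83],
    [-0.33, -1.16, 0.98, 0.15, -0.73, 0.83],
    [-0.35, -1.11, 1.02, 0.15, -0.73, 0.83],
    [-0.37, -1.07, 1.07, 0.15, -0.73, 0.83],
  ],
  grip=-0.5,
)

```text
time: 20.25
position: [0.4582, -0.1279, 0.134]
eef_rot: [0.599, 0.651, -0.315, 0.343]
force: [0.5, 0.0, -0.2]
gripper_width: 0.0639
grip_force: 0.0
```

```bash
python3 chk.py; python3 - <<'E'
from h import *
p,d=imaging.read_camera('scene'); _,_,K,e,Rm=load('scene0.npz'); h=cv2.cvtColor(p,cv2.COLOR_RGB2HSV)
m=(h[...,0]>105)&(h[...,0]<135)&(h[...,1]>60); m[:,:200]=0;m[:,320:]=0;m[:90]=0;m[215:]=0
nl,L,st,ct=cv2.connectedComponentsWithStats(m.astype(np.uint8))
for i in range(1,nl):
    if st[i,4]>12: print('scene blue',st[i].tolist(),ray(*ct[i],.08,K,e,Rm).round(3))
for n,s in (('foot',25),('2nd',76),('3rd',127)): 
    D=np.array([.108,.994,0]); P=np.array([.617,.075,.0837+.026])+(222-s)/1000*(D*.97-.242*Z); print(n,P.round(3),proj(P,K,e,Rm).round())
print(monitor.sense()['joint_pos'].round(2))
Rp=pick(-85); G=np.array([.460,-.125,.057])
rows([(tcp(G,Rp,.05),Rp),(tcp(G,Rp),Rp)],vmax=.025,wmax=7)
E
```

```text
G [ 0.4545 -0.0844  0.1641] [ 0.5  0.  -0.2]
full 317 [ 0.4603 -0.1251  0.06  ]
blue [165, 158, 7, 16, 78] [0.652 0.27  0.07 ]
scene blue [242, 137, 12, 7, 43] [0.633 0.201 0.08 ]
foot [0.638 0.265 0.062] [236. 134.]
2nd [0.632 0.216 0.074] [244. 139.]
3rd [0.627 0.167 0.087] [253. 145.]
[-0.86  0.7   0.49  2.15  0.78  0.9  -0.99]
6 [[1.61, 0.06, 1.11, -0.01, 0.02, 0.01], [1.61, 0.06, 1.12, -0.01, 0.02, 0.01], [1.6, 0.06, 1.12, -0.01, 0.02, 0.01], [1.6, 0.05, 1.12, -0.01, 0.02, 0.01], [0.0, 0.0, 2.5, 0.0, 0.0, 0.0], [0.0, 0.0, 2.5, 0.0, 0.0, 0.0]]
```

The half-used spool is in the second slot: scene blue at (248,140), expected (244,139). Picking up the full one.

Request:
send_rows(
  steps=[
    [1.61, 0.06, 1.11, 0, 0.02, 0],
    [1.61, 0.06, 1.12, 0, 0.02, 0],
    [1.6, 0.06, 1.12, 0, 0.02, 0],
    [1.6, 0.05, 1.12, 0, 0.02, 0],
    [0, 0, 0, 0, 0, 0],
  ],
)

```text
time: 20.9
position: [0.4615, -0.1271, 0.055]
eef_rot: [0.6, 0.655, -0.312, 0.337]
force: [-0.1, 0.4, 0.1]
gripper_width: 0.0639
grip_force: 0.0
```

```bash
python3 - <<'E'
from h import *
q,r=cur(); print('G',(q-OFF*r[:,2]).round(4),monitor.sense()['force'])
Rp=pick(-85); G=np.array([.460,-.125,.057])
rows([(tcp(G,Rp),Rp)],vmax=.018,wmax=7)
E
```

```text
G [ 0.4578 -0.0839  0.0856] [-0.05648774  0.38251668  0.08442845]
3 [[-0.02, -0.04, 1.67, -0.01, -0.02, 0.01], [-0.02, -0.04, 1.67, -0.01, -0.02, 0.01], [-0.02, -0.04, 1.67, -0.01, -0.02, 0.01]]
```

Request:
send_rows(
  steps=[
    [-0.02, -0.04, 1.67, 0, 0, 0],
    [-0.02, -0.04, 1.67, 0, 0, 0],
    [-0.02, -0.04, 1.67, 0, 0, 0],
    [0, 0, 0, 0, 0, 0],
  ],
)

```text
time: 21.3
position: [0.4632, -0.1703, 0.0287]
eef_rot: [0.601, 0.653, -0.313, 0.338]
force: [-0.5, -0.1, 0.4]
gripper_width: 0.064
grip_force: 0.0
```

Request:
send_rows(
  steps=[
    [0, 0, 0, 0, 0, 0],
    [0, 0, 0, 0, 0, 0],
    [0, 0, 0, 0, 0, 0],
    [0, 0, 0, 0, 0, 0],
  ],
  grip=0.5,
  newtons=75,
)

```text
time: 21.7
position: [0.4642, -0.1681, 0.0289]
eef_rot: [0.6, 0.654, -0.311, 0.339]
force: [-0.9, 2.3, 8.1]
gripper_width: 0.0486
grip_force: 76.8
```

```bash
python3 - <<'E'
from h import *
q,r=cur(); print((q-OFF*r[:,2]).round(4))
Rl=place(); H=np.array([.618,.081,.109])+.027*UD
p1=tcp(np.array([.56,-.14,.20]),r)
rows([(q+[0,0,.14],r),(tcp(np.array([.62,-.10,.20])+0*UD,Rl),Rl),(tcp(H+[0,0,.085],Rl),Rl)],vmax=.04,wmax=7)
E
```

```text
[ 0.4605 -0.1249  0.0594]
20 [[-2.86, 0.0, -2.02, 0.0, 0.0, 0.0], [-2.86, 0.0, -2.02, 0.0, 0.0, 0.0], [-2.86, 0.0, -2.02, 0.0, 0.0, 0.0], [-2.86, 0.0, -2.02, 0.0, 0.0, 0.0], [0.26, 0.77, -0.25, -0.15, 0.73, -0.83], [0.21, 0.8, -0.22, -0.15, 0.73, -0.83], [0.16, 0.82, -0.19, -0.15, 0.73, -0.83], [0.1, 0.83, -0.17, -0.15, 0.73, -0.83], [0.04, 0.84, -0.15, -0.15, 0.73, -0.83], [-0.02, 0.84, -0.14, -0.15, 0.73, -0.83], [-0.09, 0.84, -0.13, -0.15, 0.73, -0.83], [-0.15, 0.83, -0.13, -0.15, 0.73, -0.83], [-0.21, 0.82, -0.13, -0.15, 0.73, -0.83], [-0.27, 0.8, -0.13, -0.15, 0.73, -0.83], [-0.33, 0.77, -0.14, -0.15, 0.73, -0.83], [-0.39, 0.74, -0.16, -0.15, 0.73, -0.83], [-0.44, 0.71, -0.18, -0.15, 0.73, -0.83], [-0.48, 0.67, -0.2, -0.15, 0.73, -0.83], [-0.52, 0.63, -0.23, -0.15, 0.73, -0.83], [-0.56, 0.59, -0.26, -0.15, 0.73, -0.83]]
6 [[-0.58, 0.54, -0.3, -0.15, 0.73, -0.83], [-0.16, 3.59, 0.04, 0.0, 0.0, 0.0], [-0.16, 3.59, 0.04, 0.0, 0.0, 0.0], [-0.16, 3.59, 0.04, 0.0, 0.0, 0.0], [-0.16, 3.59, 0.04, 0.0, 0.0, 0.0], [-0.16, 3.59, 0.04, 0.0, 0.0, 0.0]]
```

Request:
send_rows(
  steps=[
    [-2.86, 0, -2.02, 0, 0, 0],
    [-2.86, 0, -2.02, 0, 0, 0],
    [-2.86, 0, -2.02, 0, 0, 0],
    [-2.86, 0, -2.02, 0, 0, 0],
    [0.26, 0.77, -0.25, -0.15, 0.73, -0.83],
    [0.21, 0.8, -0.22, -0.15, 0.73, -0.83],
    [0.16, 0.82, -0.19, -0.15, 0.73, -0.83],
    [0.1, 0.83, -0.17, -0.15, 0.73, -0.83],
    [0.04, 0.84, -0.15, -0.15, 0.73, -0.83],
    [-0.02, 0.84, -0.14, -0.15, 0.73, -0.83],
    [-0.09, 0.84, -0.13, -0.15, 0.73, -0.83],
    [-0.15, 0.83, -0.13, -0.15, 0.73, -0.83],
    [-0.21, 0.82, -0.13, -0.15, 0.73, -0.83],
    [-0.27, 0.8, -0.13, -0.15, 0.73, -0.83],
    [-0.33, 0.77, -0.14, -0.15, 0.73, -0.83],
    [-0.39, 0.74, -0.16, -0.15, 0.73, -0.83],
    [-0.44, 0.71, -0.18, -0.15, 0.73, -0.83],
    [-0.48, 0.67, -0.2, -0.15, 0.73, -0.83],
    [-0.52, 0.63, -0.23, -0.15, 0.73, -0.83],
    [-0.56, 0.59, -0.26, -0.15, 0.73, -0.83],
  ],
)

```text
time: 23.7
position: [0.5827, -0.1013, 0.1577]
eef_rot: [0.091, 0.96, 0.0, -0.265]
force: [0.4, -0.1, -1.0]
gripper_width: 0.0487
grip_force: 77.3
```

Request:
send_rows(
  steps=[
    [-0.58, 0.54, -0.3, -0.15, 0.73, -0.83],
    [-0.16, 3.59, 0.04, 0, 0, 0],
    [-0.16, 3.59, 0.04, 0, 0, 0],
    [-0.16, 3.59, 0.04, 0, 0, 0],
    [-0.16, 3.59, 0.04, 0, 0, 0],
    [-0.16, 3.59, 0.04, 0, 0, 0],
    [0, 0, 0, 0, 0, 0],
  ],
)

```text
time: 24.4
position: [0.6146, 0.0886, 0.1518]
eef_rot: [0.048, 0.952, 0.024, -0.3]
force: [-0.8, 0.4, -0.9]
gripper_width: 0.0483
grip_force: 77.5
```

```bash
python3 chk2.py
```

```text
G [0.6448 0.0847 0.1952] err [ 0.7 -0.1  0.7] [-0.8  0.4 -0.9] [-0.08  0.97 -0.12  1.02 -0.08  1.74  1.31]
4 [[-1.08, -0.21, 1.51, 0.03, 0.0, 0.03], [-1.08, -0.2, 1.51, 0.03, 0.0, 0.03], [-1.08, -0.19, 1.51, 0.03, 0.0, 0.03], [-1.08, -0.19, 1.51, 0.03, 0.0, 0.03]]
far flange 166 [-61. -23. -21.] [-53.  22.  23.]
```

Request:
send_rows(
  steps=[
    [-1.08, -0.2, 1.51, 0.03, 0, 0.03],
    [-1.08, -0.2, 1.51, 0.03, 0, 0.03],
    [-1.08, -0.2, 1.51, 0.03, 0, 0.03],
    [-1.08, -0.2, 1.51, 0.03, 0, 0.03],
    [-0.12, 0, 0.16, 0, 0, 0],
    [-0.12, 0, 0.16, 0, 0, 0],
    [0, 0, 0, 0, 0, 0],
  ],
)

```text
time: 25.15
position: [0.6156, 0.0726, 0.0733]
eef_rot: [0.057, 0.952, 0.014, -0.3]
force: [0.7, 0.8, 0.1]
gripper_width: 0.0486
grip_force: 77.5
```

Request:
send_rows(
  steps=[
    [-0.06, 0, 0.08, 0, 0, 0],
    [0, 0, 0, 0, 0, 0],
  ],
)

```text
time: 25.35
position: [0.6157, 0.0727, 0.0727]
eef_rot: [0.057, 0.952, 0.014, -0.3]
force: [-0.1, 0.6, -0.9]
gripper_width: 0.0489
grip_force: 77.5
```

Request:
send_rows(
  steps=[
    [-0.06, 0, 0.08, 0, 0, 0],
    [-0.03, 0, 0.04, 0, 0, 0],
    [0, 0, 0, 0, 0, 0],
  ],
)

```text
time: 25.65
position: [0.6154, 0.0725, 0.0706]
eef_rot: [0.057, 0.952, 0.014, -0.301]
force: [1.0, -0.4, -0.3]
gripper_width: 0.0484
grip_force: 77.7
```

Request:
send_rows(
  steps=[
    [-0.05, 0, 0.06, 0, 0, 0],
    [0, 0, 0, 0, 0, 0],
  ],
)

```text
time: 25.85
position: [0.6155, 0.0725, 0.0702]
eef_rot: [0.057, 0.952, 0.014, -0.301]
force: [-0.6, 0.3, 2.7]
gripper_width: 0.0488
grip_force: 78.9
```

Touch felt at about 3 N. Releasing, then moving the arm back clear to check.

Request:
send_rows(
  steps=[
    [0, 0, 0, 0, 0, 0],
    [0, 0, 0, 0, 0, 0],
    [0.6, 0, -0.8, 0, 0, 0],
    [1.7, 0, -2.5, 0, 0, 0],
    [2.3, 0, -3.3, 0, 0, 0],
    [2.3, 0, -3.3, 0, 0, 0],
    [0, -4, 0, 0, 0, 0],
    [0, -4, 0, 0, 0, 0],
    [0, -4, 0, 0, 0, 0],
    [0, -4, 0, 0, 0, 0],
    [0, -4, 0, 0, 0, 0],
    [0, -4, 0, 0, 0, 0],
    [0, 0, 0, 0, 0, 0],
    [0, 0, 0, 0, 0, 0],
    [0, 0, 0, 0, 0, 0],
    [0, 0, 0, 0, 0, 0],
  ],
  grip=-1,
)

```text
time: 27.45
position: [0.5882, -0.163, 0.1927]
eef_rot: [0.056, 0.952, 0.014, -0.3]
force: [-0.1, -0.5, -0.4]
gripper_width: 0.0853
grip_force: 0.0
```

```bash
python3 - <<'E'
from h import *
print(monitor.sense()['position'])
for cam,(u0,u1,v0,v1),S in (('scene',(200,320,90,215),60),('top',(150,290,140,215),25)):
    p,d=imaging.read_camera(cam); p0,_,K,e,Rm=load(cam+'0.npz'); h=cv2.cvtColor(p,cv2.COLOR_RGB2HSV)
    m=(h[...,0]>105)&(h[...,0]<140)&(h[...,1]>S); k=np.zeros_like(m);k[v0:v1,u0:u1]=1;m&=k
    h0=cv2.cvtColor(p0,cv2.COLOR_RGB2HSV); m&=~((h0[...,0]>105)&(h0[...,0]<140)&(h0[...,1]>S))
    nl,L,st,ct=cv2.connectedComponentsWithStats(m.astype(np.uint8))
    for i in range(1,nl):
        if st[i,4]>8: print(cam,'blue',st[i].tolist(),ct[i].round(),ray(*ct[i],.08,K,e,Rm).round(3))
    df=np.abs(p.astype(int)-p0).sum(2)>90; w=[]
    for n,s in (('foot',25),('2nd',76),('3rd',127),('hopper',222)): 
        P=np.array([.617,.075,.1097])+(222-s)/1000*(np.array([.105,.964,-.242])); uv=proj(P,K,e,Rm).round().astype(int)
        w.append((n,uv.tolist(),p[uv[1],uv[0]].tolist(),p0[uv[1],uv[0]].tolist()))
    print(*w,sep='\n')
    for n,(x,y) in dict(dish=(342,172),jar=(409,174)).items():
        if cam=='top': print(n,'changed px',df[y-16:y+16,x-16:x+16].sum())
E
```

```text
[ 0.58821318 -0.16304003  0.19265402]
scene blue [246, 135, 19, 17, 212] [256. 142.] [0.645 0.179 0.08 ]
('foot', [236, 134], [245, 245, 241], [238, 233, 220])
('2nd', [244, 139], [157, 156, 157], [237, 212, 160])
('3rd', [253, 145], [14, 17, 88], [103, 80, 51])
('hopper', [270, 156], [249, 228, 157], [242, 211, 141])
top blue [165, 158, 9, 17, 115] [169. 166.] [0.648 0.265 0.08 ]
top blue [193, 159, 16, 21, 293] [200. 169.] [0.64  0.183 0.08 ]
top blue [177, 160, 12, 17, 194] [182. 168.] [0.642 0.23  0.08 ]
('foot', [171, 171], [125, 127, 145], [191, 182, 168])
('2nd', [188, 172], [126, 127, 141], [153, 149, 146])
('3rd', [206, 173], [128, 130, 145], [153, 150, 146])
('hopper', [240, 175], [188, 157, 110], [188, 157, 110])
dish changed px 427
jar changed px 0
```

All three spools lie in the right order, with windings widening upslope at y = 0.265, 0.230 and 0.183. The arm covers the dish, so I'll move it clear for a final check.

Request:
send_rows(
  steps=[
    [4, 0, 0, 0, 0, 0],
    [4, 0, 0, 0, 0, 0],
    [4, 3, 0, 0, 0, 0],
    [4, 3, 0, 0, 0, 0],
    [0, 3, 0, 0, 0, 0],
    [0, 3, 0, 0, 0, 0],
    [0, 0, 0, 0, 0, 0],
  ],
)

```text
time: 28.25
position: [0.4719, -0.0241, 0.2838]
eef_rot: [0.053, 0.952, 0.014, -0.3]
force: [-0.3, 0.6, -0.3]
gripper_width: 0.0855
grip_force: 0.0
```

```bash
python3 - <<'E'
from h import *
print(monitor.sense()['position'])
for cam,w in (('top',dict(dish=(342,172),jar=(409,174),t1=(377,263),t2=(417,272))),('scene',dict(dish=(347,242),jar=(403,296)))):
    p,d=imaging.read_camera(cam); p0,d0,K,e,Rm=load(cam+'0.npz')
    for n,(x,y) in w.items():
        A=np.s_[y-15:y+16,x-15:x+16]; df=np.abs(p[A].astype(int)-p0[A]).sum(2)>90
        print(cam,n,'changed',df.sum(),'min depth',d[A].min().round(3),'median dd',np.median(abs(d[A]-d0[A])).round(4))
E
```

```text
[ 0.47189876 -0.02408735  0.28379292]
top dish changed 0 min depth 0.0 median dd 0.0024
top jar changed 0 min depth 0.0 median dd 0.0027
top t1 changed 0 min depth 0.0 median dd 0.0024
top t2 changed 0 min depth 0.0 median dd 0.0023
scene dish changed 0 min depth 0.0 median dd 0.0021
scene jar changed 0 min depth 0.0 median dd 0.0018
```

```bash
python3 -c "
from rig import ctrl; print(ctrl.close_job())"
```

```text
the job is handed in; nothing more can be done
None
```

The job is handed in at about 28 s: the nearly empty, half-used and full spools lie in that order from the foot under the cover, each set down at about 5 N or less, and the dish, jar and turquoise spools have not moved.

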